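# Put a battery pack on charge in the roll-top cabinet

## Task

Put the loose battery pack on charge: raise the self-closing slatted shutter of the roll-top charging cabinet over the top until it clicks into its catches and stays open by itself, then set the pack down in the empty cradle inside, right side up on the cradle's floor, lengthwise between its rails. The cabinet only stands on the bench: ease the shutter up without flinging it and without shoving or tipping the cabinet. Do not drop the pack, and leave the cradles and the other things on the bench where they are.

Things in the scene. Friction and masses are not known exactly. Their poses are not given: they have to be found in the camera images.
- cabinet: Grey roll-top cabinet, 360 mm deep, 370 wide, 278 high, 4.2 kg, loose on rubber feet: about 28 N at the open lip tips or slides it. Origin on the bench under its centre; x points from its front to its back, y along its width. D-shaped 12 mm cheeks, round tops, stand 346 mm apart inside. Front sill at x -171 to -159 mm, 96 mm high; inner floor 22 mm up; inner back wall at x 86, up to z 192.
- track_axis (a point): Point inside the cabinet midway between the cheeks, 98 mm above the bench, over the cabinet's origin. The curved side tracks are arcs about the line through it along the cabinet's y: the slats' outer faces run at 166 mm, the cheeks end at 180 mm, the lip's outer edge runs at 199 mm from it, and the catches' brackets (143 to 177 mm to either side) reach out to 217 mm. Axes as the cabinet's.
- shutter (a joint): Travel of the slatted shutter along its tracks (rad), 0 shut. A spring and a damper draw it shut from anywhere; raising takes 8 to 13 N at the lip, less on top. Near the end the lip pushes past two sprung rollers (some 9 N more), clicks in and rests on hard stops beside them, which hold it. Both are clamped on the cheeks' rims and set for 1.42 to 1.75: feel for them. 0.55 to 0.9 kg.
- lip (a point): Middle of the outer edge of the lip, a straight aluminium blade along the shutter's lower end: 320 mm long (along cabinet y), 8 mm thick, standing out radially 33 mm from the slats. Seen from the side it lies 0.145 rad + the joint's angle above the line from track_axis to the front: nearly level in front when shut, upright on top when open. Below it is free space. Axes turn with the shutter.
- pack_mid (a point): Centre of the loose battery pack, a grey block with a pale label, 130 mm long (x), 44 mm wide (y), 46 mm high (z), 0.38 kg, lying on the bench right of the cabinet. Either end may point either way in the cradle.
- cradle_floor (a point): Centre of the floor of the empty black cradle in the cabinet, 27 mm above the bench. x along its length to the rear, where a contact block rises to 31 mm above this floor. The place for the pack is 139 mm long and 54 mm wide, between 5 mm rails that rise 8 mm above this floor. Loose, 0.3 kg; in the left or the right half of the cabinet, parallel to the cabinet's x.
- docked: The other cradle, with a pack already in it, one unit, 0.68 kg, in the other half of the cabinet; packs are the same. Origin under the cradle where the pack's centre is; x along its length to the rear. 64 mm wide, 51 mm high.
- screwdriver: Screwdriver lying on the bench, 190 mm long along its x. Leave it.
- multimeter: Hand-held multimeter lying on the bench, 175 x 82 x 36 mm (x along its length). Leave it.
- drone: Small black quadcopter frame on its four motors, about 180 mm across the motors, 42 mm high. Leave it.
- reel: Solder reel standing on end, 64 mm across, 46 mm high. Leave it.
- tip_cleaner: Steel tip-cleaner cup, 72 mm across, 45 mm high. Leave it.
Things that resemble listed ones, but are neither listed nor needed, are in the scene too. What is shaped like the part that bears pack_mid but blue is not meant.

How it is judged:
On the way:
1. the shutter is open and stays there untouched (value of joint shutter above 1.38 rad and contact force between each of the arm, the fingers and cabinet below 0.2 N), for 0.5 s.
At the end, for the whole second after the job is handed in: The shutter stays open (joint above 1.38); the pack rests in the empty cradle, centre within 7 mm of the cradle's centre along and across, its underside on the cradle's floor (within 4 mm), upright, lengthwise within 7 degrees (value of joint shutter above 1.38 rad and x of pack_mid in the frame of cradle_floor between -0.007 and 0.007 m and y of pack_mid in the frame of cradle_floor between -0.007 and 0.007 m and z of pack_mid in the frame of cradle_floor between 0.019 and 0.027 m and angle between the x axis of pack_mid and the x axis of cradle_floor, either way round below 0.12 rad and angle between pack_mid's own z axis and vertical below 0.1 rad and linear speed of pack below 0.02 m/s); the robot touches nothing.
It fails at once if the shutter flung or slammed (faster than 3 rad/s, 0.6 m/s at the lip) (velocity of joint shutter above 3 rad/s or velocity of joint shutter below -3 rad/s).
It fails at once if the cabinet shoved more than 10 mm or tipped more than 0.04 rad (distance of cabinet from where it was at the start of the episode above 0.01 m or angle between cabinet's own z axis and vertical above 0.04 rad).
It fails at once if a cradle shoved more than 25 mm (distance of any of docked, cradle_floor from where it was at the start of the episode above 0.025 m).
It fails at once if the pack dropped (faster than 0.5 m/s with no finger on it) (linear speed of pack above 0.5 m/s and contact force between the fingers and pack below 0.05 N).
It fails at once if another thing on the bench moved more than 30 mm (distance of any of screwdriver, multimeter, drone, reel, tip_cleaner from where it was at the start of the episode above 0.03 m).
It also fails if it takes over 72 s, if anything falls off the work surface, if the arm or the gripper's body presses on something with over 40 N, if the wrist force passes 120 N, or if a joint passes its speed limit or range.

## Robot

A 6-joint arm with a two-finger parallel gripper is mounted at the origin on the work surface. World frame = base frame: x ahead of the robot, y to its left, z up, the work surface at z = 0. Lengths are in m, angles in rad, forces in N, time in s.
With the tool pointing down it reaches from about 0.375 to 0.975 m from the base axis. Payload 3.8 kg.
Tool frame: the origin (TCP) lies midway between the tips of the shut fingers; the grasp point (between the pads) lies 19 mm behind it; z points along the fingers, y is the line along which they close (so a half turn about z gives the same grasp; the last joint's range is limited). The gripper opens to 88 mm and grips with 3 to 60 N. Pads are 18 mm wide; open, the fingers measure 123 mm over their backs; the gripper's body (75 mm by 187 mm) begins 45 mm behind the grasp point.
Start: joints at [1.086, 0.264, 1.604, -0, 1.274, -0.037], TCP at [0.292, 0.608, 0.239] pointing down, gripper open.
Joint ranges: [-2.63, 2.63], [-0.94, 2.18], [0.31, 2.57], [-1.31, 4.45], [0, 2.66], [-2.55, 2.55]. Speed limits (rad/s): [2.57, 2.57, 3.14, 3.14, 3.14, 3.14].

## Interface

Orientations are given as a rotation vector (axis times angle).
In Python, from cell import manip, inverse_kinematics, cams, order gives the robot as it stands. Calls block until the motion is done:
- manip.move_pose(position, orientation): joint-space move of the TCP to a pose.
- manip.move_linear(position, rate=0.15, rot=None): straight line of the TCP; rot=None keeps the orientation; rate is the mean speed in m/s.
- manip.set_joints(angles): joint-space move.
- manip.set_gripper(opening, force=None): finger opening in m; force is the grip in N (None keeps the last); returns when the fingers have stopped.
- manip.dwell(seconds).
- inverse_kinematics(position, orientation): joint angles nearest the present ones, or None.
- manip.state(): the state.
- cams.capture(name): name is "scene" or "top"; returns a dict with "image" (400x640x3 uint8, blue, green, red), "z_map" (400x640 float32, m along the optical axis (not along the pixel's ray), 0 where there is no reading), "intrinsics" (3x3 intrinsics, pixels), "position" and "orientation" of the camera in the world. Camera axes: x right, y down, z forward; pixel columns grow to the right and rows downward; lengths in m; the calibration is good to about 2 mm. A picture is of the moment at which its call begins.
A pose or a line that the arm cannot do raises manip.IKError and nothing moves.
- order.close_job(): hands the job in; it is judged then, once.
The state is a dict: "clock": time; "joint_pos": joint angles; "joint_velocities": joint speeds; "tau": joint torques, N m; "tool_pos": TCP position; "tcp_rot": TCP orientation; "contact_force": force on the tool from outside, world axes, zero at the start; "moment": the same for the moment, N m; "gripper_width": finger opening in m; "grasp_force": force on a finger pad.
Only numpy, scipy, OpenCV 4.12 (cv2) and the standard library are available. Lean on these libraries where they do the work, as an engineer would, in place of code of your own. Each camera call takes 0.05 s, during which the arm holds its last target. There are 200 camera calls.

## Working session

There is one attempt and no reset: what is moved stays moved. The work goes in short steps, each a Python script; the robot and the scene stay as the last script left them, time stands still between calls to the robot, and variables do not carry over. Pictures are saved under pics/ and viewed, at most 10 in all, crops included, and the job is handed in when it is done.

```bash
ls; mkdir -p pics; cat > h.py <<'E'
import numpy as np, cv2
from scipy.spatial.transform import Rotation as R
from cell import manip, inverse_kinematics, cams, order
def cam(n):
    c=cams.capture(n); o=np.array(c["orientation"],float)
    c["R"]=o if o.shape==(3,3) else R.from_rotvec(o).as_matrix() if o.size==3 else R.from_quat(o).as_matrix()
    K=np.array(c["intrinsics"]);z=c["z_map"];v,u=np.mgrid[:z.shape[0],:z.shape[1]]
    P=np.stack([(u-K[0,2])/K[0,0]*z,(v-K[1,2])/K[1,1]*z,z],-1)
    c["W"]=P@c["R"].T+np.array(c["position"]); c["W"][z==0]=np.nan
    return c
E
python3 - <<'E'
from h import *
for n in("scene","top"):
    c=cam(n);print(n,c["position"],c["orientation"],c["intrinsics"]); cv2.imwrite(f"pics/{n}0.png",c["image"]);np.save(f"{n}0.npy",c["W"])
print(manip.state())
E
```

```text
pics
scene [0.5352027  0.26919735 1.20127243] [-0.09036345 -3.08704887  0.50150222] [[455.52991063   0.         316.42189566]
 [  0.         455.52991063 196.02372285]
 [  0.           0.           1.        ]]
top [ 0.46004155 -0.09130782  1.37296294] [-2.24467883  2.1907281  -0.07032211] [[440.92291135   0.         325.11706162]
 [  0.         440.92291135 197.49088255]
 [  0.           0.           1.        ]]
{'clock': 0.1, 'joint_pos': array([ 1.08607189e+00,  2.64670707e-01,  1.60523941e+00, -1.48248125e-05,
        1.27371757e+00, -3.69276027e-02]), 'joint_velocities': array([-0.00224291, -0.00250971, -0.00261931,  0.00044412,  0.00044315,
       -0.00119343]), 'tau': array([ 4.06846475e-04, -5.03619826e+01, -3.58070040e+01,  7.31334602e-02,
        2.33741716e-02, -2.30110527e-05]), 'tool_pos': array([0.29198124, 0.6078599 , 0.23751624]), 'tcp_rot': array([-0.6974149 , -3.06267795,  0.00309374]), 'contact_force': array([-0.51090491,  0.50180538,  0.43275963]), 'moment': array([-0.08122374,  0.02477818, -0.00989111]), 'grasp_force': 0.0, 'gripper_width': 0.08789057170897742}
```

View pics/scene0.png

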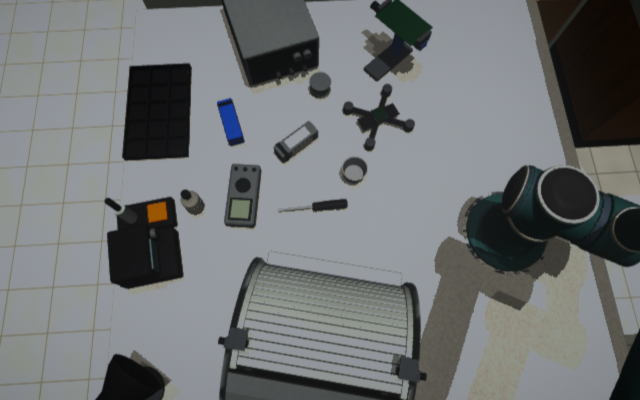

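View pics/top0.png

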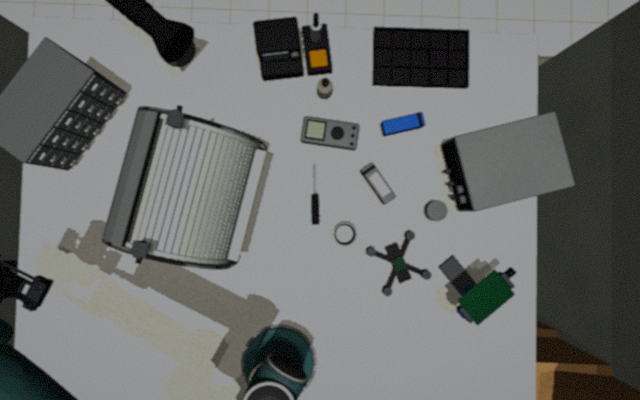

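The cabinet's front faces -y (right in the top view). The lip is the thin bar near (262,195), with catch brackets at (176,117) and (140,250). The pack with the pale label is at (378,183) in the top view.

```bash
cat > fit.py <<'E'
from h import *
from scipy.optimize import least_squares
Wt=np.load("top0.npy");Ws=np.load("scene0.npy")
# slats
def slats(W,poly):
    m=np.zeros(W.shape[:2],np.uint8);cv2.fillPoly(m,[np.array(poly)],1);P=W[m>0];return P[~np.isnan(P[:,0])]
A=slats(Wt,[(170,135),(245,150),(225,250),(150,232)]);B=slats(Ws,[(265,280),(395,300),(390,345),(255,325)])
P=np.vstack([A,B]);print(len(A),len(B))
def f(p):
    n=np.array([np.cos(p[0]),np.sin(p[0])]) # cabinet x dir
    s=P[:,:2]@n-p[1]; return np.hypot(s,P[:,2]-.098)-.166
r=least_squares(f,[np.pi/2+.1,.45],loss="soft_l1",f_scale=.003);print(r.x,np.abs(f(r.x)).mean(),f(r.x)[:len(A)].mean(),f(r.x)[len(A):].mean())
th=r.x[0];n=np.array([np.cos(th),np.sin(th)]);l=np.array([-n[1],n[0]])
for W in(Wt,Ws):
    Q=W.reshape(-1,3);s=Q[:,:2]@n-r.x[1];t=Q[:,:2]@l;rad=np.hypot(s,Q[:,2]-.098)
    a=np.arctan2(Q[:,2]-.098,-s)
    k=(abs(rad-.18)<.006)&(abs(t+.42)<.4)&(Q[:,2]>.12)&(a<1.2)
    print("cheek t",np.percentile(t[k],[0,1,5,10,20,50,80,90,95,99,100]).round(4))
    k=(rad>.195)&(rad<.23)&(Q[:,2]>.2)&(abs(t+.42)<.4)
    print("brackets",k.sum());
    for g in(t[k]>np.median(t[k]),t[k]<=np.median(t[k])): print(np.percentile(a[k][g],[2,50,98]).round(3),np.percentile(t[k][g],[2,50,98]).round(3),rad[k][g].max())
    k=(rad>.172)&(rad<.203)&(a<.6)&(Q[:,2]>.1)&(abs(t+.42)<.4)
    print("lip",k.sum(),np.percentile(a[k],[2,50,98]).round(3),np.percentile(t[k],[1,50,99]).round(4),rad[k].max())
# pack
for nme,W,poly in(("top",Wt,[(352,165),(385,152),(405,195),(375,212)]),("scene",Ws,[(265,150),(315,112),(328,140),(280,170)])):
    Q=slats(W,poly);Q=Q[(Q[:,2]>.036)&(Q[:,2]<.056)]
    (c,wh,an)=cv2.minAreaRect((Q[:,:2]*1000).astype(np.float32));print(nme,len(Q),c,wh,an,np.median(Q[:,2]))
E
python3 fit.py
```

```text
7866 6266
[1.34585075 0.37920088] 0.0016269535664617816 0.0006427287253479448 -0.0008140017104910907
cheek t [-0.631  -0.6301 -0.628  -0.6253 -0.6199 -0.4326 -0.2706 -0.2656 -0.2632
 -0.2609 -0.2601]
brackets 496
[1.531 1.611 1.699] [-0.302 -0.287 -0.269] 0.2232901838381398
[1.529 1.615 1.699] [-0.621 -0.603 -0.303] 0.2219305181916762
lip 1414 [0.135 0.171 0.563] [-0.6286 -0.4429 -0.2618] 0.2015098366563607
cheek t [-0.6325 -0.6313 -0.629  -0.6257 -0.6202 -0.4416 -0.2738 -0.2679 -0.2649
 -0.2625 -0.2617]
brackets 838
[1.536 1.622 1.704] [-0.304 -0.288 -0.271] 0.22048124697727897
[1.537 1.625 1.704] [-0.623 -0.605 -0.304] 0.22096551931780808
lip 1639 [0.138 0.163 0.526] [-0.6271 -0.4456 -0.2673] 0.19821525777746848
top 633 (555.4227905273438, -289.275634765625) (129.5536346435547, 44.836002349853516) 36.30541229248047 0.047197359819056484
scene 698 (556.7256469726562, -287.4237976074219) (130.14007568359375, 46.73483657836914) 36.1661262512207 0.04473786786791745
```

Cabinet fit is consistent (width 370 mm, rms under 2 mm, lip at 0.14–0.17 rad). The pack also matches in both views: 130x45 mm, top at 46 mm. Next I check which tool orientations can follow the lip arc.

```bash
cat >> h.py <<'E'
TH=1.3459; N=np.array([np.cos(TH),np.sin(TH),0]); L=np.array([-N[1],N[0],0]); Z=np.array([0,0,1.])
C0=N*.3792+L*-.446
AX=C0+.098*Z
def arc(a,r,psi=0,lead=0.,tilt=0.,t=0.,s=1):
    """tool pose: tip at radius r, blade angle a; closing dir along tangent; psi turns tool about the tangent"""
    u=-N*np.cos(a)+Z*np.sin(a); T=N*np.sin(a)+Z*np.cos(a)
    p=AX+u*r+T*lead+L*t
    b=a+tilt; ub=-N*np.cos(b)+Z*np.sin(b); Tb=N*np.sin(b)+Z*np.cos(b)
    z=-ub*np.cos(psi)+L*np.sin(psi); y=s*Tb; x=np.cross(y,z)
    return p,R.from_matrix(np.stack([x,y,z],1)).as_rotvec()
E
python3 - <<'E'
from h import *
print("C0",C0)
for s in(1,-1):
  for t in(-.08,0,.08):
    for psi in np.arange(-1,1.01,.25):
      for t0 in(0,.35):
        o="";js=[]
        for a in np.linspace(.145,1.85,12):
            tilt=t0*(1.85-a)/1.7
            q=inverse_kinematics(*arc(a,.182,psi,0.01,tilt,t,s)); o+="x" if q is None else "."; js.append(q)
        if o.count(".")>9: print(s,t,psi,t0,o,[None if js[i] is None else np.round(js[i],2) for i in (0,3,6,9,11)])
E
```

```text
C0 [0.5193321  0.27019033 0.        ]
1 -0.08 -0.5 0.35 xx.......... [None, array([-0.18, -0.21,  2.37,  1.1 ,  0.66, -2.14]), array([ 0.22, -0.22,  2.16,  0.09,  0.61, -1.09]), array([ 0.55, -0.  ,  1.9 , -0.46,  0.94, -0.58]), array([ 0.7 ,  0.2 ,  1.72, -0.61,  1.18, -0.49])]
1 -0.08 -0.25 0 xx.......... [None, array([-0.36,  0.02,  2.25,  1.18,  1.09, -2.29]), array([ 0.04, -0.12,  2.07,  0.52,  0.87, -1.52]), array([ 0.43,  0.06,  1.78, -0.14,  1.09, -0.85]), array([ 0.61,  0.29,  1.56, -0.38,  1.35, -0.67])]
1 -0.08 -0.25 0.35 x........... [None, array([-0.23, -0.07,  2.2 ,  0.9 ,  0.93, -2.02]), array([ 0.13, -0.1 ,  2.01,  0.28,  0.9 , -1.3 ]), array([ 0.46,  0.09,  1.75, -0.2 ,  1.13, -0.82]), array([ 0.61,  0.29,  1.56, -0.38,  1.35, -0.67])]
1 -0.08 0.0 0 x........... [None, array([-0.35,  0.16,  2.07,  1.01,  1.3 , -2.2 ]), array([-0.01,  0.03,  1.9 ,  0.53,  1.15, -1.56]), array([ 0.35,  0.19,  1.62,  0.03,  1.32, -1.  ]), array([ 0.53,  0.39,  1.4 , -0.2 ,  1.54, -0.79])]
1 -0.08 0.0 0.35 ............ [array([-0.46,  0.35,  2.1 ,  1.08,  1.33, -2.45]), array([-0.24,  0.
[... 17309 characters left out ...]
 ,  1.92,  0.57,  1.75,  1.22]), array([0.09, 0.25, 1.77, 0.47, 1.79, 1.69]), array([0.32, 0.37, 1.56, 0.36, 1.88, 2.12]), array([0.45, 0.51, 1.4 , 0.29, 1.97, 2.36])]
-1 0.08 1.0 0 ............ [array([-0.23,  0.73,  1.83,  0.61,  1.98,  0.45]), array([-0.13,  0.5 ,  1.82,  0.59,  1.95,  0.98]), array([0.06, 0.41, 1.71, 0.55, 1.96, 1.53]), array([0.27, 0.49, 1.52, 0.48, 2.02, 2.05]), array([0.39, 0.61, 1.36, 0.43, 2.1 , 2.37])]
-1 0.08 1.0 0.35 ............ [array([-0.2 ,  0.63,  1.84,  0.55,  1.89,  0.77]), array([-0.09,  0.46,  1.8 ,  0.52,  1.92,  1.21]), array([0.09, 0.41, 1.68, 0.49, 1.97, 1.67]), array([0.28, 0.5 , 1.5 , 0.45, 2.04, 2.1 ]), array([0.39, 0.61, 1.36, 0.43, 2.1 , 2.37])]
```

```bash
cat >> h.py <<'E'
PSI=.25
def tl(a): return .3*np.clip((.9-a)/.75,0,1)
def ap(a,r,lead=0): return arc(a,r,PSI,lead,tl(a),0,-1)
def ft(a):
    f=np.array(manip.state()["contact_force"]);return f@(N*np.sin(a)+Z*np.cos(a)), f@(-N*np.cos(a)+Z*np.sin(a)), np.linalg.norm(f)
E
python3 - <<'E'
from h import *
p=manip.state()["tool_pos"]
manip.move_linear([p[0]*.9,p[1]*.9,.50],rate=.25)
manip.move_pose(*ap(1.0,.40)); print(manip.state()["clock"],manip.state()["joint_pos"].round(2))
manip.set_gripper(.034)
manip.move_pose(*ap(.145,.27,-.003))
print(manip.state()["clock"],manip.state()["joint_pos"].round(2),manip.state()["contact_force"])
for n in("scene","top"):
    c=cam(n);cv2.imwrite(f"pics/{n}1.png",c["image"])
a=cv2.imread("pics/scene1.png")[130:400,180:560];cv2.imwrite("pics/s1c.png",cv2.resize(a,None,fx=2,fy=2))
E
```

```text
3.3 [-0.3  -0.07  1.72  0.54  1.79  1.46]
5.4 [-0.61  0.42  2.05  0.8   1.59  0.63] [0.3730698  0.32917738 0.05328746]
```

View pics/s1c.png

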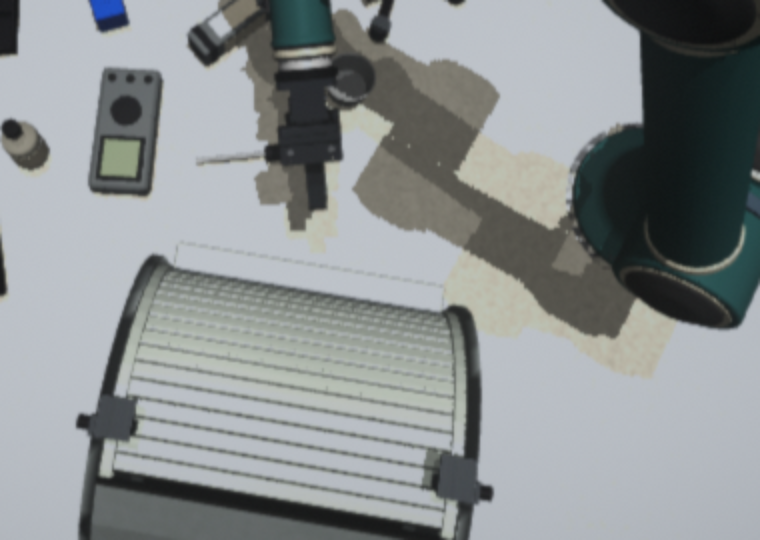

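The crop shows the fingers stacked vertically at (315,205), in front of the lip's middle (~(310,265)) with clear space around them. I insert and raise, logging force.

```bash
python3 - <<'E'
from h import *
p,r=ap(.145,.182,-.003); manip.move_linear(p,rate=.08); print("in",np.round(ft(.145),1),manip.state()["clock"])
for a in np.arange(.18,1.46,.04):
    p,r=ap(a,.182 if a<.5 else .179); manip.move_linear(p,rate=.06,rot=r)
    f=ft(a); print(round(a,2),np.round(f,1),end="; ")
    if f[2]>22: print("STOP");break
print(manip.state()["clock"])
c=cam("scene");cv2.imwrite("pics/s2.png",c["image"])
E
```

```text
in [0.7 1.1 1.3] 6.75
0.18 [ 0.  -0.5  0.5]; 0.22 [-7.2  1.3  7.4]; 0.26 [-8.2  3.1  8.8]; 0.3 [-7.9  5.   9.4]; 0.34 [-8.5  5.8 10.4]; 0.38 [-7.7  5.7  9.6]; 0.42 [-8.   8.2 11.5]; 0.46 [-7.5  8.7 11.6]; 0.5 [-8.1  8.9 12. ]; 0.54 [-7.6  7.9 11. ]; 0.58 [-7.4  7.4 10.4]; 0.62 [-7.2  6.9  9.9]; 0.66 [-6.8  7.4 10.1]; 0.7 [-7.   5.2  8.7]; 0.74 [-7.   5.   8.7]; 0.78 [-6.6  3.9  7.6]; 0.82 [-6.2  4.3  7.6]; 0.86 [-6.4  3.   7.3]; 0.9 [-5.7  2.9  6.5]; 0.94 [-5.3  2.4  5.8]; 0.98 [-5.7  0.7  6.1]; 1.02 [-6.   1.1  6.3]; 1.06 [-5.7  1.4  5.8]; 1.1 [-4.5  0.7  4.6]; 1.14 [-5.   0.9  5.2]; 1.18 [-4.9  1.1  5. ]; 1.22 [-4.5  0.6  4.5]; 1.26 [-5.2  1.   5.3]; 1.3 [-3.9  1.8  4.4]; 1.34 [-4.4  0.6  4.5]; 1.38 [-3.9  1.1  4. ]; 1.42 [-4.9  0.5  4.9]; 15.4
```

```bash
python3 - <<'E'
from h import *
pk=0
for a in np.arange(1.45,2.02,.02):
    p,r=ap(a,.179); manip.move_linear(p,rate=.04,rot=r)
    f=ft(a); print(round(a,2),np.round(f,1),end="; ")
    pk=max(pk,-f[0])
    if f[2]>19: print("STOP");break
    if pk>9 and f[0]>-2.5: print("CLICK");break
print(manip.state()["clock"])
c=cam("scene");cv2.imwrite("pics/s3.png",cv2.resize(c["image"][200:400,180:500],None,fx=2,fy=2))
c=cam("top");cv2.imwrite("pics/t3.png",c["image"])
E
```

```text
1.45 [-4.1  0.4  4.1]; 1.47 [-4.7  0.5  4.8]; 1.49 [-4.  -0.3  4.1]; 1.51 [-4.9 -0.2  4.9]; 1.53 [-2.4 -0.7  2.5]; 1.55 [-3.4 -1.3  3.6]; 1.57 [-3.4 -0.8  3.5]; 1.59 [-7.1 -1.5  7.2]; 1.61 [-5.8 -0.5  5.9]; 1.63 [-4.8 -0.7  4.8]; 1.65 [0.1 0.1 0.3]; 1.67 [-5.9  1.   6. ]; 1.69 [-17.    2.5  17.2]; 1.71 [-27.3   2.5  27.4]; STOP
18.9833
```

View pics/s3.png

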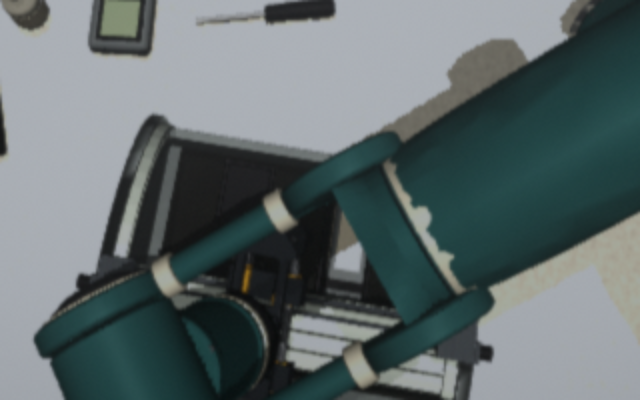

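Shutter is up: there was a roller bump at 1.59, a drop at 1.65, then the hard stop. I ease off and check that the lip doesn't follow.

```bash
python3 - <<'E'
from h import *
for a in (1.69,1.66,1.64,1.62,1.60,1.57):
    p,r=ap(a,.179); manip.move_linear(p,rate=.03,rot=r); print(a,np.round(ft(a),1),end="; ")
# now at gap centre-ish: retreat radially
p,r=ap(1.58,.179); manip.move_linear(p,rate=.03,rot=r)
p,r=ap(1.58,.36); manip.move_linear(p,rate=.15,rot=r); print(np.round(ft(1.58),1))
manip.set_gripper(.085)
# up and aside, toward pack
q=[.555,-.288,.30]; t=np.deg2rad(36.2); 
# long axis direction at yaw t or t+90 decided from fit; look first
manip.move_linear(p+np.array([-.05,-.30,.03]),rate=.25)
print(manip.state()["clock"])
for n in("scene","top"):
    c=cam(n);cv2.imwrite(f"pics/{n}4.png",c["image"]);np.save(f"{n}4.npy",c["W"])
a=cv2.imread("pics/scene4.png")[200:400,180:500];cv2.imwrite("pics/s4c.png",cv2.resize(a,None,fx=2,fy=2))
E
```

```text
1.69 [-16.    1.7  16.1]; 1.66 [-2.   1.1  2.3]; 1.64 [ 0.2 -1.3  1.5]; 1.62 [-0.6 -1.   1.5]; 1.6 [-0.4  0.8  0.9]; 1.57 [ 0.1 -0.6  1.1]; [-0.3 -0.8  0.9]
24.65
```

View pics/s4c.png

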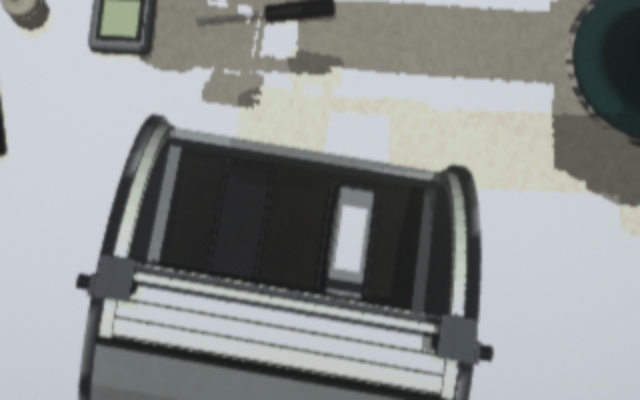

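View pics/top4.png

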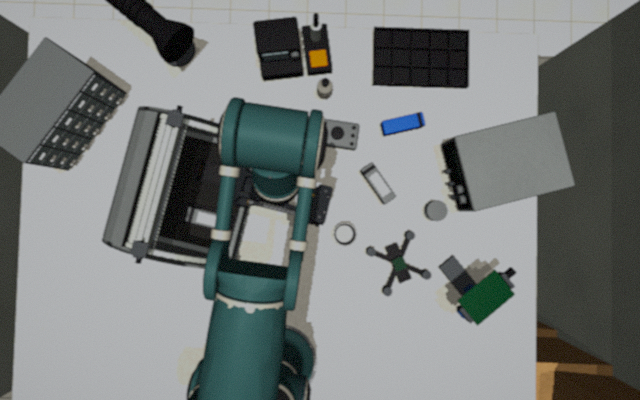

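The shutter stays open and the cabinet hasn't moved (bracket still at scene (236,339)). The docked pack is at scene ~(355,317), the empty cradle at ~(300,307). Next, a height map of the inside.

```bash
python3 - <<'E'
from h import *
Ws=np.stack([cam("scene")["W"] for _ in range(8)])
np.save("in.npy",np.nanmedian(Ws,0).astype(np.float32))
Q=np.nanmedian(Ws,0).reshape(-1,3)
D=Q-C0; s=D@N;t=D@L;z=Q[:,2]
k=(s>-.2)&(s<.06)&(abs(t)<.19)&(z>.005)&(z<.3)
s,t,z=s[k],t[k],z[k]
# height map as image: rows s, cols t (5mm)
H=np.full((26,38),np.nan)
for i in range(26):
    for j in range(38):
        m=(abs(s-(-.2+.01*i+.005))<.005)&(abs(t-(-.19+.01*j+.005))<.005)
        if m.sum()>1:H[i,j]=np.median(z[m])*1000
print("cols t",[-190+10*j for j in range(38)])
for i in range(26): print(-200+10*i," ".join("  ." if np.isnan(h) else f"{h:3.0f}" for h in H[i]))
E
```

```text
cols t [-190, -180, -170, -160, -150, -140, -130, -120, -110, -100, -90, -80, -70, -60, -50, -40, -30, -20, -10, 0, 10, 20, 30, 40, 50, 60, 70, 80, 90, 100, 110, 120, 130, 140, 150, 160, 170, 180]
-200   .   .   .   .   .   .   .   .   .   .   .   .   .   .   .   .   .   .   .   .   .   .   .   .   .   .   .   .   .   .   .   .   .   .   .   .   .   .
-190   .   .   .   .   .   .   .   .   .   .   .   .   .   .   .   .   .   .   .   .   .   .   .   .   .   .   .   .   .   .   .   .   .   .   .   .   .   .
-180 154 118   .   .   .   .   .   .   .   .   .   .   .   .  93   .   .   .   .   .   .   .   .   .   .   .   .   .   .   .   .   .   .   .   .   . 121 151
-170 168 156  96  95  96  95  95  95  95  96  95  95  96  95  95  95  95  95  96  95  95  95  96  95  96  96  95  96  95  95  95  96  96  95  95  96 160 170
-160 189 114  72  38  34  40  37  41  38  41  44  41  44  44  43  47  41  38  38  36  40  38  42  35  37  42  38  42  40  38  34  40  40  35  50  65 166 189
-150 203 181 153  22  22  22  23  23  23  34  28  27  27  27  27  32  22  22  22  22  22  23  23  34  34  34  35  35  
[... 2456 characters left out ...]
 263 263 264 263 264 264 264 264 264 263 264 264 264 264 264 281   .   .   . 287
20 287   .   . 259 262 262 262 262 262 262 262 262 262 262 262 262 262 262 262 262 262 261 262 261 262 262 262 261 261 262 262 262 262 261   .   .   . 287
30 275 273 264 260 260 260 260 260 260 260 260 260 260 260 260 260 260 260 260 260 260 260 260 260 260 260 260 260 260 260 260 260 260 260 260 265 273 274
40 272 271 262 257 257 257 257 257 257 257 257 257 257 257 257 258 257 257 257 257 257 257 257 258 257 257 257 257 257 257 257 257 257 257 257 262 271 272
50 269 268 259 255 254 255 254 254 254 254 255 255 254 255 254 254 255 255 254 254 255 254 254 255 254 254 254 255 254 254 254 254 254 255 255 259 267 269
```

```bash
cat >> h.py <<'E'
def tool(D,tau,s):
    D=D/np.linalg.norm(D); z=-Z*np.cos(tau)+D*np.sin(tau); y=s*np.cross(Z,D); x=np.cross(y,z)
    return R.from_matrix(np.stack([x,y,z],1)).as_rotvec()
PK=np.array([.556,-.2885,.023]); PD=np.array([np.cos(.632),np.sin(.632),0])
E
python3 - <<'E'
from h import *
G=C0+N*-.085+L*-.067
for s in(1,-1):
    for sg in(1,-1):
        print(s,sg,[ (None if q is None else np.round(q,2)) for q in (inverse_kinematics(PK+[0,0,z],tool(PD*sg,.15,s)) for z in(-.011,.25))],[ (None if q is None else np.round(q,2)) for q in (inverse_kinematics(G+[0,0,z],tool(N,.15,s)) for z in(.04,.3,.42))])
# choose
p=manip.state()["tool_pos"]; manip.move_linear([p[0],p[1],.45],rate=.25)
best=None
for s in(1,-1):
    q=[inverse_kinematics(PK+[0,0,-.011],tool(PD,.15,s)),inverse_kinematics(G+[0,0,.04],tool(N,.15,s))]
    if q[0] is not None and q[1] is not None and (best is None or abs(q[0][5])+abs(q[1][5])<best[0]): best=(abs(q[0][5])+abs(q[1][5]),s)
s=best[1];print("s",s)
manip.set_gripper(.07)
manip.move_pose(PK+[0,0,.2],tool(PD,.15,s)); print(manip.state()["clock"])
c=[cam("top") for _ in range(6)]; W=np.nanmedian([k["W"] for k in c],0); cv2.imwrite("pics/t5.png",c[0]["image"])
V=np.load("in.npy")
def cab(Q):
    Q=Q.reshape(-1,3);D=Q-C0;return np.stack([D@N,D@L,Q[:,2]],1)
for nm,Q in(("scene",cab(V)),("top",cab(W))):
    print(nm)
    k=(Q[:,0]>-.13)&(Q[:,0]<-.03)
    print(" rail t empty",[(round(x*1000),round(np.percentile(Q[m,2],80)*1000,1)) for x in np.arange(-.104,-.026,.002) for m in [k&(abs(Q[:,1]-x)<.001)&(Q[:,2]<.08)] if m.sum()>2])
    print(" t docked",[(round(x*1000),round(np.median(Q[m,2])*1000,1)) for x in np.arange(.03,.106,.002) for m in [k&(abs(Q[:,1]-x)<.001)&(Q[:,2]<.08)] if m.sum()>2])
    for lo,hi in((-.085,-.05),(.052,.085)):
        k=(Q[:,1]>lo)&(Q[:,1]<hi)&(Q[:,2]<.1)
        for a,b in((-.165,-.135),(-.03,.085)):
            print(" s",lo,[(round(x*1000),round(np.median(Q[m,2])*1000,1)) for x in np.arange(a,b,.002) for m in [k&(abs(Q[:,0]-x)<.001)] if m.sum()>2])
    k=(Q[:,2]>.12)&(Q[:,2]<.2)&(Q[:,0]>-.14)&(Q[:,0]<-.02)
    for sg in(1,-1): print(" inner wall t",np.percentile(Q[k&(sg*Q[:,1]>.12)&(sg*Q[:,1]<.2),1]*sg,[0,1,5,50]).round(4))
E
```

```text
1 1 [None, None] [None, None, None]
1 -1 [array([-0.45,  0.44,  1.83, -0.16,  0.95,  0.59]), array([-0.45,  0.2 ,  1.62, -0.13,  1.39,  0.52])] [None, None, None]
-1 1 [array([-0.6 ,  0.37,  1.93,  0.2 ,  0.8 ,  0.21]), array([-0.6 ,  0.12,  1.72,  0.15,  1.26,  0.3 ])] [array([0.17, 0.27, 2.01, 0.19, 0.81, 0.27]), array([0.17, 0.03, 1.76, 0.14, 1.29, 0.36]), array([0.17, 0.  , 1.58, 0.14, 1.5 , 0.39])]
-1 -1 [array([-0.45,  0.44,  1.83, -0.16,  0.95, -2.55]), None] [array([0.17, 0.27, 2.01, 0.19, 0.81, 0.27]), array([0.17, 0.03, 1.76, 0.14, 1.29, 0.36]), array([0.17, 0.  , 1.58, 0.14, 1.5 , 0.39])]
s -1
27.2
scene
 rail t empty [(-104, np.float64(23.2)), (-102, np.float64(22.8)), (-100, np.float64(23.6)), (-98, np.float64(35.0)), (-96, np.float64(35.8)), (-94, np.float64(34.5)), (-92, np.float64(27.4)), (-90, np.float64(27.4)), (-88, np.float64(27.4)), (-86, np.float64(26.9)), (-84, np.float64(27.1)), (-82, np.float64(27.2)), (-80, np.float64(27.7)), (-78, np.float64(27.1)), (-76, np.float64(27.1)), (-74, np.float64(27.0)), (-72, np.float64(27.2)), (-70, np.float64(27.2)), (-68, np.
[... 6871 characters left out ...]
at64(59.4)), (10, np.float64(57.7)), (22, np.float64(23.4)), (24, np.float64(24.2)), (26, np.float64(24.7)), (28, np.float64(23.3)), (30, np.float64(24.4)), (32, np.float64(23.3)), (34, np.float64(23.5)), (36, np.float64(23.3)), (38, np.float64(23.5)), (40, np.float64(23.9)), (42, np.float64(24.1)), (44, np.float64(24.1)), (46, np.float64(23.7)), (48, np.float64(23.6)), (50, np.float64(23.9)), (52, np.float64(24.0)), (54, np.float64(24.5)), (56, np.float64(23.5)), (58, np.float64(24.7)), (60, np.float64(23.5)), (62, np.float64(24.3)), (64, np.float64(23.6)), (66, np.float64(23.8)), (68, np.float64(24.2))]
 inner wall t [0.1614 0.1614 0.1615 0.1733]
 inner wall t [0.1606 0.1606 0.1606 0.1724]
```

Both views agree: cradle place centre at s≈-0.079, t≈-0.066 (139 mm long, floor 27 mm). I pick up the pack with the tool leaning 0.15 rad towards the cabinet's front. Then I descend offset from the shutter edge and track ribs.

```bash
python3 - <<'E'
from h import *
r=tool(PD,.15,-1)
manip.move_linear(PK+[0,0,-.010],rate=.12,rot=r); print(manip.state()["contact_force"].round(1))
manip.set_gripper(.03,force=30); st=manip.state(); print("w",st["gripper_width"],st["grasp_force"],st["tool_pos"])
manip.move_linear(PK+[0,0,.06],rate=.08)
st=manip.state(); print("w",st["gripper_width"],st["grasp_force"],st["contact_force"].round(1))
manip.move_linear(PK+[0,0,.42],rate=.25)
B=C0+N*-.105+L*-.05
manip.move_pose(B+[0,0,.43],tool(N,.15,-1)); st=manip.state(); print("w",st["gripper_width"],st["grasp_force"],st["clock"])
c=cam("scene");cv2.imwrite("pics/s6.png",c["image"])
c=cam("top");cv2.imwrite("pics/t6.png",cv2.resize(c["image"][60:320,80:400],None,fx=2,fy=2))
E
```

```text
[ 0. -0. -0.]
w 0.04380504530827915 30.000225459225476 [ 0.55616708 -0.28866231  0.01321669]
w 0.04343769995141155 29.999909810721874 [-0.9  0.7 -3.1]
w 0.0435721717734698 29.999845256097615 34.1583
```

View pics/t6.png

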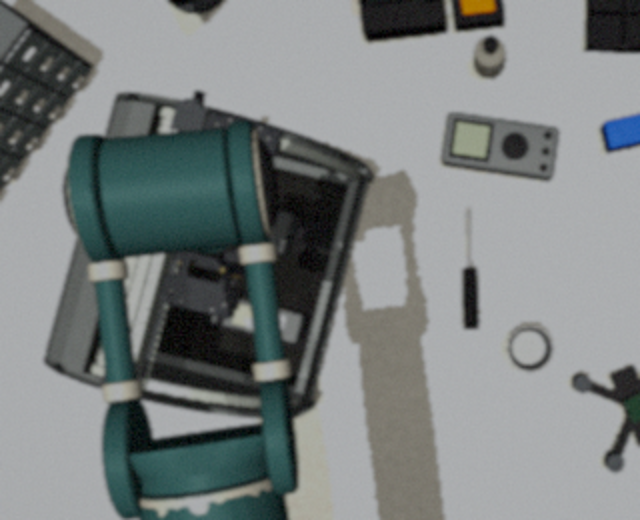

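Pack is held (43.6 mm wide), hanging over the cabinet opening. Before lowering, I check that the wrist housing will stay above the cabinet's brackets.

```bash
python3 - <<'E'
from h import *
for n in("top","scene"):
    W=cam(n)["W"].reshape(-1,3); D=W-C0; s=D@N;t=D@L;z=W[:,2]
    H=np.full((30,36),np.nan)
    for i in range(30):
        for j in range(36):
            m=(abs(s-(-.30+.02*i+.01))<.01)&(abs(t-(-.3+.02*j+.01))<.01)&(z>.31)
            if m.sum()>0:H[i,j]=np.min(z[m])*1000
    print(n)
    for i in range(30):
        if not np.isnan(H[i]).all(): print(-300+20*i," ".join("  ." if np.isnan(h) else f"{h:3.0f}" for h in H[i]))
E
```

```text
top
-300   .   .   .   .   .   .   .   .   .   .   .   .   .   .   .   .   .   .   . 793 743 753 751 754 773 793 801   .   .   .   .   .   .   .   .   .
-280   .   .   .   .   .   .   .   .   .   .   .   .   .   .   .   .   . 759 728 723 727 756 781 795 803 809 812 814   .   .   .   .   .   .   .   .
-260   .   .   .   .   .   .   .   .   .   .   .   .   .   .   . 759 759 752 763 723 788 793 804 807 812 811 808 805   .   .   .   .   .   .   .   .
-240   .   .   .   .   .   .   .   .   .   .   . 756 753 756 758 760 762 762   . 725 723 805 809 807 805 797 785 783   .   .   .   .   .   .   .   .
-220   .   .   .   .   .   .   .   .   . 777 746 744 773 757 758 763   .   .   .   . 725 801 796 792 785 782 787   .   .   .   .   .   .   .   .   .
-200   .   .   .   .   .   .   .   .   . 760 776 782 779 761 763   .   .   .   .   . 728 735 787 777   .   .   .   .   .   .   .   .   .   .   .   .
-180   .   .   .   .   .   .   .   .   .   . 774 423 423 421 578   .   .   . 767 754 738 737 806   .   .   .   .   .   .   .   .   .   .   .   .   .
-160   .   .   .   .   .   .   . 531 500 528 775 461 
[... 2665 characters left out ...]
  .   .   . 458 459 429   .   .   .   .   .   .   .   .   .   .   .   .   .   .   .   .   .   .   .   .   .   .
-60   .   .   .   .   .   .   .   .   .   .   . 421 433 424   .   .   .   .   .   .   .   .   .   .   .   .   .   .   .   .   .   .   .   .   .   .
-20   .   .   .   .   .   . 311 312   .   .   .   .   .   .   .   .   .   .   .   .   .   . 311 310   .   .   .   .   .   .   .   .   .   .   .   .
0   .   .   .   .   .   . 311 311   .   .   .   .   .   .   .   .   .   .   .   .   .   . 310 310   .   .   .   .   .   .   .   .   .   .   .   .
20   .   .   .   .   .   . 311 310   .   .   .   .   .   .   .   .   .   .   .   .   .   . 310 310   .   .   .   .   .   .   .   .   .   .   .   .
```

Wrist housing bottoms out at about 0.29 m, ahead of the lip and above the cheeks there, so lowering is clear.

```bash
python3 - <<'E'
from h import *
def go(s,t,z,rate):
    manip.move_linear(C0+N*s+L*t+Z*z,rate=rate)
    f=manip.state()["contact_force"]; print((s,t,z),f.round(1),end="; "); return f
ok=True
f0=manip.state()["contact_force"];print(f0.round(1))
for w in((-.105,-.05,.30,.15),(-.105,-.05,.22,.12),(-.105,-.05,.15,.12),(-.079,-.05,.14,.08),(-.079,-.05,.10,.08),(-.079,-.05,.062,.08),(-.079,-.066,.060,.05),(-.079,-.066,.044,.04)):
    f=go(*w)
    if np.linalg.norm(f-f0)>5: ok=False;print("CONTACT");break
if ok:
    for z in(.042,.041,.040,.039,.038):
        f=go(-.079,-.066,z,.02)
        if f[2]-f0[2]>2.: print("TOUCH");break
st=manip.state();print(st["clock"],st["tool_pos"],st["gripper_width"])
c=cam("scene");cv2.imwrite("pics/s7.png",cv2.resize(c["image"][200:400,180:500],None,fx=2,fy=2))
c=cam("top");cv2.imwrite("pics/t7.png",cv2.resize(c["image"][80:300,80:360],None,fx=2.5,fy=2.5))
E
```

```text
[-0.3  0.2 -3.5]
(-0.105, -0.05, 0.3) [ 0.3 -0.  -3.2]; (-0.105, -0.05, 0.22) [ 0.4  0.2 -2.4]; (-0.105, -0.05, 0.15) [ 0.6 -0.2 -2. ]; (-0.079, -0.05, 0.14) [-0.6 -0.3 -2.7]; (-0.079, -0.05, 0.1) [-0.3 -0.2 -2.9]; (-0.079, -0.05, 0.062) [ 0.   0.  -2.1]; (-0.079, -0.066, 0.06) [-0.4  0.8 -3.2]; (-0.079, -0.066, 0.044) [-0.7  0.2 -2.6]; (-0.079, -0.066, 0.042) [-0.1  0.6 -2.9]; (-0.079, -0.066, 0.041) [-0.2 -0.8 -3.5]; (-0.079, -0.066, 0.04) [ 1.2 -0.3 -2.3]; (-0.079, -0.066, 0.039) [-3.  -1.7  4.7]; TOUCH
40.725 [0.56637013 0.17852201 0.04019206] 0.04370418020895303
```

Touched the floor at the expected height. I release, retreat the same way, and check.

```bash
python3 - <<'E'
from h import *
manip.set_gripper(.058); print(manip.state()["contact_force"].round(1))
def go(s,t,z,rate):
    manip.move_linear(C0+N*s+L*t+Z*z,rate=rate)
    print(manip.state()["contact_force"].round(1),end="; ")
go(-.079,-.066,.085,.06); go(-.085,-.05,.14,.12); go(-.105,-.05,.22,.15); go(-.105,-.05,.42,.25)
manip.move_linear(PK+[-.12,0,.42],rate=.4) if inverse_kinematics(PK+[-.12,0,.42],tool(N,.15,-1)) is not None else manip.move_pose(PK+[0,0,.4],tool(PD,.15,-1))
print(manip.state()["clock"])
for n in("scene","top"):
    W=np.nanmedian([cam(n)["W"] for _ in range(4)],0).reshape(-1,3);D=W-C0;s=D@N;t=D@L;z=W[:,2]
    k=(t<-.03)&(t>-.11)&(s>-.16)&(s<.01)&(z>.062)&(z<.09)
    Q=np.stack([s,t],1)[k]*1000;print(n,k.sum(),cv2.minAreaRect(Q.astype(np.float32)),"z",np.percentile(z[k],[5,50,95]).round(4),"extent",np.percentile(Q,[.5,99.5],axis=0).round(1).tolist())
    for g in((s>-.14)&(s<-.11),(s>-.05)&(s<-.02)): print(" t mid",np.percentile(t[k&g],[2,98]).round(4),np.median(z[k&g]).round(4))
    for b in (t<-.075,t>-.057): print(" z side",np.median(z[k&b]).round(4))
    k=(abs(t)<.15)&(z>.285)&(abs(s)<.1)&(z<.31);print(" lip s",np.median(s[k]),np.median(z[k]),k.sum())
    k=(abs(t+.066)<.033)&(z>.031)&(z<.04)&(s>-.14)&(s<-.02); print(" rails t",np.percentile(t[k&(t<-.066)],50),np.percentile(t[k&(t>-.066)],50))
    c=cam(n)
    if n=="scene": cv2.imwrite("pics/s8.png",cv2.resize(c["image"][180:400,180:500],None,fx=2,fy=2))
E
```

```text
[-0.4  0.  -0.2]
[-0.3 -0.1  0.2]; [ 0.  -0.1  0.5]; [ 0.1  0.6 -1.1]; [0.2 1.  0. ]; 45.7333
scene 1070 ((-86.33177185058594, -69.10333251953125), (144.86395263671875, 79.17967987060547), 0.4680669903755188) z [0.0695 0.0724 0.075 ] extent [[-158.6, -100.1], [-14.4, -37.4]]
 t mid [-0.0882 -0.0459] 0.0723
 t mid [-0.088  -0.0456] 0.0726
 z side 0.0724
 z side 0.0723
 lip s 0.005898760940565501 0.2959821728042723 745
 rails t -0.09648836859947704 -0.037631395275668125
top 676 ((-70.74840545654297, -65.70795440673828), (44.39179229736328, 149.8497772216797), 89.97456359863281) z [0.0707 0.0738 0.0763] extent [[-145.1, -87.7], [-16.3, -43.8]]
 t mid [-0.087  -0.0449] 0.0736
 t mid [-0.0865 -0.0445] 0.0739
 z side 0.0738
 z side 0.0735
 lip s 0.002780470299356232 0.29626903770287766 606
 rails t -0.09510043777484944 -0.03638490055209264
```

View pics/s8.png

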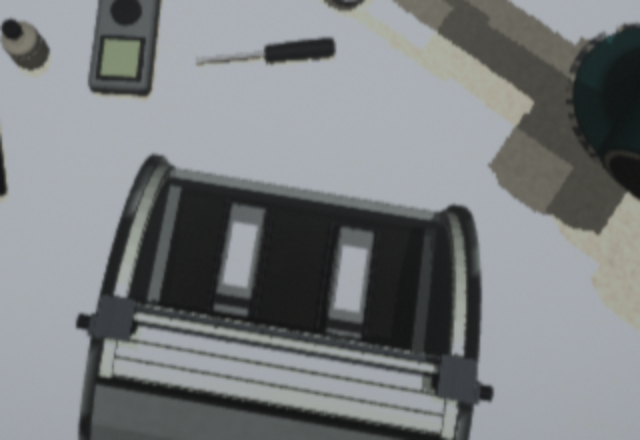

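The pack sits in the cradle at crop (240,255), parallel to the docked one at (350,280). It is centred within about 1–2 mm, its top is level with the docked pack's (72 mm), and the shutter is up. Handing in.

```bash
python3 -c "
from h import *
print(order.close_job(), manip.state()['clock'])"
```

```text
the job is handed in; nothing more can be done
the job is handed in; nothing more can be done
```

The shutter is latched open and the pack sits level in the empty cradle, within about 2 mm of its centre; the job was handed in at about 46 s of the 72 s allowed, and I saw no verdict.

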